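# Mark a tray tag in the hand press

### The arm

A 7-joint arm with a two-finger parallel gripper is mounted at the origin on a cart in front of the work surface, level with it; the furniture and walls round the work are solid. World frame = base frame: x ahead of the robot, y to its left, z up, the work surface at z = 0. Lengths are in m, angles in rad, forces in N, time in s.
With the tool pointing down it reaches from about 0.4 to 0.85 m from the base axis. Payload 10.4 kg.
Tool frame: the origin (TCP) lies at the very end of the fingers, on their centre line; the grasp point (between the pads) lies 19 mm behind it; z points along the fingers, y is the direction in which the jaws open and shut (so a half turn about z gives the same grasp; the last joint's range is limited). The gripper opens to 85 mm and grips with 20 to 120 N. Pads are 22 mm wide; open, the fingers measure 114 mm over their backs; the gripper's body (76 mm by 85 mm) begins 54 mm behind the grasp point. The pads swing forward as they close: fully open they stand 13 mm farther back than shut.
Start: joints at [-0.023, 0.332, -0.065, 1.46, 0.022, 1.35, -0.088], TCP at [0.625, 0, 0.231] pointing down, gripper open.
Joint ranges: [-2.6, 2.6], [-0.5, 2.12], [-1.47, 1.34], [0.16, 2.42], [-1.27, 4.41], [0.06, 2.06], [-2.6, 2.6]. Speed limits (rad/s): [2.22, 2.22, 2.79, 2.79, 3.14, 3.14, 3.14].

### API

Orientations are given as a rotation vector (axis times angle).
In Python, from station import robot, imaging, close_job, nets gives the robot as it stands. The module is installed in compiled form; this text tells all that it offers.
- The arm moves only by the shell command python3 -m pendant 'ROWS' [FORCE]. ROWS is JSON, a list of rows, each an object with "travel": the shift along the tool's x, y, z in cm, a list of three; "twist": the turn, a rotation vector about the tool's x, y, z in degrees, a list of three; "jaw": the opening, from 0 (shut) to 1 (fully open). In form: [{"travel": [tx, ty, tz], "twist": [rx, ry, rz], "jaw": jaw}, ...]. A call has exactly 10 rows; each row shifts and turns the pose as measured when the row begins, along the tool's axes as they then stand; what a row does not reach is not made up. A row lasts 1/10 s, in which the tool goes at most 50 mm and 8.59 degrees, less where a joint would pass 70% of its speed; a pose out of reach is approached as far as the arm can. A call with a gripper value outside its range is refused whole. The fingers move at their own pace and stop on an object; FORCE is the grip in N (left out, the last holds). Time passes only in rows, so rows that do not move let the fingers close, or fill a call up. It gives the time, the measured TCP pose, the force and the opening at its end, in the units of the state.
- robot.observe(): the state, without advancing time (a new reading comes with each control period).
- imaging.grab_frame(name): name is "scene" or "side" or "wrist"; returns a dict with "color" (384x512x3 uint8, red, green, blue), "mtx" (3x3 intrinsics, pixels), "k1" (the pictures are not rectified: a ray, as slopes to the right and down, at radius r is drawn at 1 + k1 r^2 times it, then the intrinsics apply), "T" (4x4, takes a point from camera to world coordinates). Camera axes: x right, y down, z forward; pixel columns grow to the right and rows downward; lengths in m; the calibration is good to about 2 mm. A picture is of the moment at which its call begins. There is no depth.
- close_job(): hands the job in, once; it reports no verdict.
Trained networks look in a picture, given as the dict that the camera call returned (one of the last four; its "shot" number tells which), for a name from the list of things; names that differ only in an ending like _2 or _b are one class to them, and where a whole thing is asked for, a point or a joint stands for the part that bears it (a point fixed in the world has none). Each returns a list of dicts, best first, with "p" (0 to 1); they miss things now and then, are a little off and sometimes report something else, mostly with a low value. They report only what shows in the picture. A call takes as long as a camera call.
- nets.outline_of(target, picture): "mask" (384x512 bool, what is visible of it) and "bbox" ([left, top, right, bottom] in pixels, round what is visible of it).
The state is a dict: "t": time; "joint_pos": joint angles; "qvel": joint speeds; "effort": joint torques, N m; "ee_pos": TCP position; "tool_rot": TCP orientation; "force": force on the tool from outside, world axes, zero at the start; "torque": the same for the moment, N m; "opening": finger opening in m.
Only numpy, scipy, OpenCV 4.12 (cv2) and the standard library are available. Lean on these libraries where they do the work, as an engineer would, in place of code of your own. Each camera call takes 0.05 s, during which the arm holds its last target. There are 200 camera calls.

### The job

Slide the tag carrier nose first into the channel of the marking press until it is fully home against the back stop, and leave it lying flat there. Then push the press's knob down until its crosshead bottoms firmly on the stop nut, hold it there for about half a second and let it spring back up, with the carrier still home. Work gently: do not ram the carrier, do not go on leaning on the knob once it has bottomed, and never press without the carrier home.

Things in the scene. Friction and masses are not known exactly. Their poses are not given: they have to be found in the camera images.
- press: The marking press, bolted to the worktop on the right, whose top is at z = 0.03 m: grey base plate 176 x 100 x 10 mm, from x = -124 to +52 mm. Origin on the worktop, straight below the knob; +x from channel mouth to back stop, z up. A crosshead (28 mm in x, 96 in y) bridges the channel at x = 0, its sprung type block 29 mm above the worktop when up. All of it is under 101 mm high.
- stop_post: The guide column at y = +36 mm in the press frame; it carries the brass stop nut (21 mm across) under the crosshead. Origin at the foot of the column, 10 mm above the worktop. The nut has been left anywhere between 10 and 22 mm below the raised crosshead, and its height is not measured.
- plunger: The sprung plunger: dark crosshead, stem and palm knob; origin on the axis at the crosshead's underside. It moves straight down and springs back up. The force grows slowly, from 3 N to 6 to 12 N just before the nut (under 0.5 N per mm, and 1 N more where the type meets the tag, 9.5 mm down); there it is suddenly rigid. Firm means 4 N or more beyond the spring; never load the knob over 25 N.
- knob_top (a point): Centre of the knob's flat round top, 38 mm across, 100 mm above the worktop when up; pressing here with closed fingers leaves the columns (65 mm high) clear at full stroke.
- carrier_grip (a point): Centre of the black grip block of the loose tag carrier (90 g; it lies on the same worktop), 26 mm above the carrier's underside; the block is 30 mm along the carrier's x, 16 mm across (y), from 8 to 52 mm above the underside. Axes: +x to the nose, z up. The carrier reaches from 18 mm behind the block's centre to the nose tip 102 mm ahead of it.
- carrier_nose (a point): Middle of the carrier's nose tip, 4 mm above its underside; home, it touches the back stop at x = +25 mm in the press frame. The carrier must not be pushed against the press with more than 30 N.
- carrier: The loose tag carrier: a grey plastic tongue 40 mm wide (the last 12 mm at the nose 32 mm), 8 mm thick, with an aluminium tag on top near the nose (9.5 mm in all). Origin on its underside, 37 mm ahead of the grip block's centre and 65 mm behind the nose tip; +x to the nose.
- channel_mouth (a point): Middle of the channel's flared front end, on the channel floor, at x = -121 mm in the press frame (its axes are the press's). The floor is 10 mm above the worktop. The steel rails on both sides, 7 mm high, are about 59 mm apart here and close to 43 mm at x = -90 mm.
- back_stop (a point): Foot of the back stop's face, on the channel floor 10 mm above the worktop, at x = +25 mm, y = 0 in the press frame. The open-topped channel, 43 mm wide, runs along the press's x from x = -90 mm to here.

How it is judged:
By the outcome, as a careful person would: the job done as asked, in the order asked, and still so for the second after the job is handed in, with the robot touching nothing.
It also fails if it takes over 67 s, if anything falls off the work surface, if the arm or the gripper's body presses on something with over 40 N, if the wrist force passes 120 N, or if a joint passes its speed limit or range.

## Working session

There is one attempt and no reset: what is moved stays moved. The work goes in short steps, Python scripts to look and compute and a shell command to move; the robot and the scene stay as the last step left them, time stands still between calls to the robot, and variables do not carry over. Pictures are saved under pics/ and viewed, about 8 in all and at most 12, crops included, and the job is handed in when it is done.

```bash
mkdir -p pics; cat > h.py <<'E'
import numpy as np, cv2
from station import robot, imaging, nets
def K(f): return np.array(f["mtx"],float), float(f["k1"]), np.array(f["T"],float)
def proj(f,P):
    m,k1,T=K(f); P=np.atleast_2d(P); c=(P-T[:3,3])@T[:3,:3]; s=c[:,:2]/c[:,2:]
    r2=(s**2).sum(1,keepdims=True); s=s*(1+k1*r2); return s*[m[0,0],m[1,1]]+m[:2,2]
def ray(f,uv):
    m,k1,T=K(f); d=(np.atleast_2d(uv)-m[:2,2])/[m[0,0],m[1,1]]; s=d.copy()
    for _ in range(20): s=d/(1+k1*(s**2).sum(1,keepdims=True))
    return T[:3,3],np.c_[s,np.ones(len(s))]@T[:3,:3].T
def onz(f,uv,z):
    o,d=ray(f,uv); return o+d*((z-o[2])/d[:,2:])
def save(f,n,crop=None,s=1):
    im=f["color"][:,:,::-1]
    if crop: im=im[crop[1]:crop[3],crop[0]:crop[2]]
    cv2.imwrite("pics/"+n,cv2.resize(im,None,fx=s,fy=s,interpolation=cv2.INTER_CUBIC))
E
python3 - <<'E'
from h import *
s=robot.observe(); print(s)
fs=[]
for n in ["scene","side"]:
    f=imaging.grab_frame(n); fs.append(f["color"]); print(n,f["T"],f["mtx"],f["k1"])
    for t in ["press","carrier","carrier_grip","plunger","knob_top","stop_post"]:
        for r in nets.outline_of(t,f)[:2]:
            m=r["mask"]; ys,xs=np.nonzero(m); print(t,round(r["p"],2),r["bbox"],xs.mean().round(1),ys.mean().round(1),m.sum())
cv2.imwrite("pics/a.png",cv2.resize(np.vstack(fs)[:,:,::-1],None,fx=.78,fy=.78))
np.save("x.npy",0)
E
```

```text
{'t': 0.0, 'joint_pos': array([-0.02261975,  0.3328946 , -0.06465521,  1.46092594,  0.02160562,
        1.34992444, -0.08845619]), 'qvel': array([ 0.00142712, -0.00017536, -0.00041758,  0.00136799,  0.00114504,
       -0.00051602, -0.00199039]), 'effort': array([ 4.98105128e-04, -6.25449800e+01,  4.97091911e-02, -3.91610491e+01,
        1.63588714e-02,  9.83294769e-03, -6.01235030e-06]), 'ee_pos': array([ 6.24623056e-01, -2.21852800e-05,  2.30508981e-01]), 'tool_rot': array([-2.22070991e+00, -2.22080567e+00,  1.71237261e-03]), 'force': array([ 0.45593889,  0.50730198, -0.46455239]), 'torque': array([-0.06836727, -0.00157804, -0.00202792]), 'opening': 0.0852170556000178}
scene [[ 0.99989141 -0.00809566  0.01231415  0.56614821]
 [-0.01336382 -0.85031743  0.52610045 -0.77240289]
 [ 0.00621181 -0.52620788 -0.85033328  0.87578308]
 [ 0.          0.          0.          1.        ]] [[455.36697516   0.         258.27085122]
 [  0.         455.36697516 191.64219008]
 [  0.           0.           1.        ]] -0.14128146483991177
press 0.84 [206.2, 173.8, 299.9, 238.8] 253.0 207.7 3746
press
[... 304 characters left out ...]
743301  0.0340702  -0.06298106  0.6029164 ]
 [ 0.0715855  -0.49539583  0.86571271 -1.05720772]
 [-0.00170555 -0.86799896 -0.49656308  0.52245537]
 [ 0.          0.          0.          1.        ]] [[420.68976459   0.         257.08851633]
 [  0.         420.68976459 189.0518357 ]
 [  0.           0.           1.        ]] 0.03558220344397019
press 0.59 [226.3, 166.6, 308.0, 226.4] 270.1 205.3 2670
carrier 0.91 [223.7, 217.7, 286.7, 273.4] 252.3 248.4 1335
carrier_grip 0.9 [222.9, 220.9, 291.5, 269.3] 251.7 248.3 1327
plunger 0.56 [278.3, 165.3, 295.1, 210.8] 284.8 185.8 612
knob_top 0.74 [221.6, 222.7, 288.1, 268.8] 251.8 248.3 1305
knob_top 0.65 [278.6, 164.0, 295.1, 210.3] 284.5 185.3 577
```

View pics/a.png

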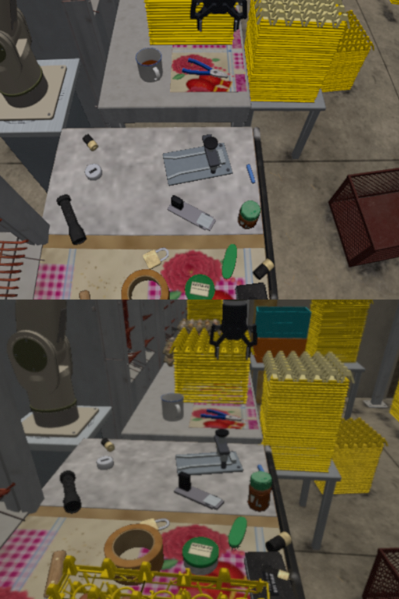

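The press is at scene px ~(253,205) and the carrier at ~(244,273), with its grip at the left end and the nose pointing right and toward the viewer. I need a closer view.

```bash
python3 - <<'E'
from h import *
f=imaging.grab_frame("scene"); g=imaging.grab_frame("side")
a=cv2.resize(f["color"][160:305,195:315],None,fx=4,fy=4,interpolation=2)[:,:,::-1]
b=cv2.resize(g["color"][155:285,210:320],None,fx=3,fy=3,interpolation=2)[:,:,::-1]
o=np.zeros((580,800,3),np.uint8); o[:580,:480]=a[:, :480]; o[:390,480:800]=b[:390,:320]; cv2.imwrite("pics/b.png",o)
for n,h in (("scene",f),("side",g)):
  for t in ["carrier_grip","plunger","press","carrier"]:
    for r in nets.outline_of(t,h)[:1]:
        ys,xs=np.nonzero(r["mask"]); rr=cv2.minAreaRect(np.c_[xs,ys].astype(np.float32))
        z=.04 if t!="plunger" else .1
        print(n,t,round(r["p"],2),np.round(onz(h,cv2.boxPoints(rr),z)[:,:2],3).tolist())
E
```

```text
scene carrier_grip 0.56 [[0.483, -0.429], [0.503, -0.388], [0.614, -0.458], [0.592, -0.496]]
scene plunger 0.59 [[0.576, -0.249], [0.615, -0.238], [0.634, -0.346], [0.597, -0.356]]
scene press 0.98 [[0.461, -0.234], [0.646, -0.192], [0.662, -0.332], [0.489, -0.368]]
scene carrier 0.96 [[0.483, -0.429], [0.504, -0.389], [0.613, -0.459], [0.591, -0.496]]
side carrier_grip 0.82 [[0.485, -0.437], [0.497, -0.341], [0.624, -0.425], [0.603, -0.505]]
side plunger 0.9 [[0.58, -0.217], [0.621, -0.207], [0.627, -0.382], [0.592, -0.389]]
side press 0.68 [[0.446, -0.134], [0.661, -0.075], [0.663, -0.338], [0.492, -0.378]]
side carrier 0.67 [[0.485, -0.435], [0.497, -0.342], [0.625, -0.427], [0.603, -0.505]]
```

View pics/b.png

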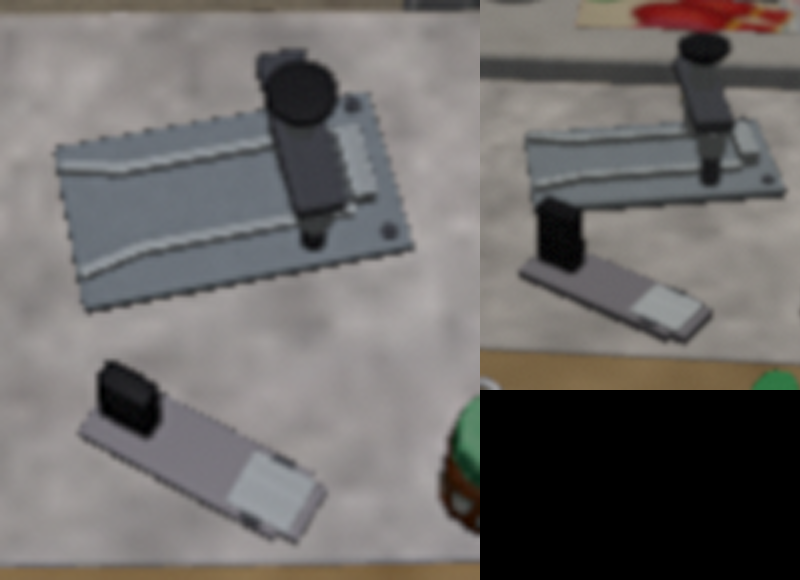

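The crops show the press plate corners, the knob at crop (301,92), and the carrier with its nose at crop (297–326, 486–542) and grip block at (130,400). I'll fit both poses to these points.

```bash
python3 - <<'E'
from h import *
from scipy.optimize import least_squares
f=imaging.grab_frame("scene"); g=imaging.grab_frame("side")
A=lambda l:np.array(l)/4+[195,160]-.375
B=lambda l:(np.array(l)-[480,0])/3+[210,155]-.333
def fit(L,ua,ub,x0):
    L=np.array(L,float)
    def w(p):
        c,s=np.cos(p[2]),np.sin(p[2]); return np.c_[p[0]+c*L[:,0]-s*L[:,1],p[1]+s*L[:,0]+c*L[:,1],L[:,2]]
    r=lambda p,q=0:np.r_[(proj(f,w(p))-A(ua)).ravel(),(proj(g,w(p))-B(ub)).ravel()]
    for nm,sl in (("both",slice(None)),("scene",slice(0,2*len(L))),("side",slice(2*len(L),None))):
        o=least_squares(lambda p:r(p)[sl],x0,x_scale=[.01,.01,.1],loss="soft_l1"); print(nm,o.x.round(4),np.degrees(o.x[2]).round(2)); 
        if nm=="both": print(o.fun.reshape(-1,2).round(1).tolist())
m=.001
fit([(-.124,.05,.04),(.052,.05,.04),(.052,-.05,.04),(-.124,-.05,.04),(0,0,.13)],[(57,148),(372,95),(412,243),(88,305),(301,92)],[(527,135),(762,120),(785,188),(533,204),(705,45)],[.61,-.28,.2])
# carrier: origin at grip centre
fit([(-.018,-.02,.038),(.102,.016,.038),(.102,-.016,.038),(.015,.008,.082),(-.015,.008,.082)],[(80,430),(326,486),(297,538),(160,387),(111,361)],[(521,270),(711,312),(688,338),(583,207),(547,197)],[.5,-.4,-.5])
E
```

```text
both [ 0.603  -0.2896  0.1902] 10.9
[[-0.1, -1.2], [0.8, -1.6], [2.1, 1.0], [-0.6, 0.7], [1.6, -0.4], [-1.2, -1.0], [-1.7, -0.9], [0.9, 0.9], [-0.7, 1.4], [-0.3, -0.0]]
scene [ 0.6015 -0.2898  0.1962] 11.24
side [ 0.6043 -0.2889  0.1685] 9.65
both [ 0.5161 -0.4214 -0.5216] -29.88
[[0.3, 0.8], [1.2, -0.1], [0.6, 0.7], [1.1, -1.3], [-0.2, -1.9], [-1.6, 0.7], [-0.0, -0.7], [-1.7, 0.4], [0.3, 0.9], [-0.7, -0.9]]
scene [ 0.5148 -0.4222 -0.5153] -29.52
side [ 0.5174 -0.4208 -0.5221] -29.91
```

```bash
R='{"travel":[-4.2,-1.1,0],"twist":[0,0,8.5],"jaw":1}'; : ; python3 -m pendant '[{"travel":[-4.2,-1.1,0],"twist":[0,0,0],"jaw":1},{"travel":[-4.2,-1.1,0],"twist":[0,0,0],"jaw":1},{"travel":[-4.2,-1.1,0],"twist":[0,0,0],"jaw":1},{"travel":[-4.2,-1.1,0],"twist":[0,0,0],"jaw":1},{"travel":[-4.2,-1.1,0],"twist":[0,0,0],"jaw":1},{"travel":[-4.2,-1.1,0],"twist":[0,0,0],"jaw":1},{"travel":[-4.2,-1.1,0],"twist":[0,0,0],"jaw":1},{"travel":[-4.2,-1.1,0],"twist":[0,0,0],"jaw":1},{"travel":[-4.2,-1.1,0],"twist":[0,0,0],"jaw":1},{"travel":[-4.2,-1.1,0],"twist":[0,0,0],"jaw":1}]' 40
python3 -m pendant '[{"travel":[0,0,0],"twist":[0,0,8.5],"jaw":1},{"travel":[0,0,0],"twist":[0,0,8.5],"jaw":1},{"travel":[0,0,0],"twist":[0,0,8.5],"jaw":1},{"travel":[0,0,0],"twist":[0,0,8.5],"jaw":1},{"travel":[0,0,0],"twist":[0,0,8.5],"jaw":1},{"travel":[0,0,0],"twist":[0,0,8.5],"jaw":1},{"travel":[0,0,0],"twist":[0,0,8.5],"jaw":1},{"travel":[0,0,0],"twist":[0,0,8.5],"jaw":1},{"travel":[0,0,0],"twist":[0,0,8.5],"jaw":1},{"travel":[0,0,0],"twist":[0,0,8.5],"jaw":1}]'
```

```text
t: 2.3
ee_pos: [0.5162, -0.4267, 0.2308]
tool_rot: [2.204, 2.239, 0.007]
force: [0.8, -0.0, -0.1]
opening: 0.0851
t: 3.3
ee_pos: [0.5101, -0.4367, 0.2295]
tool_rot: [-3.139, -0.129, 0.0]
force: [-0.3, -0.3, 0.2]
opening: 0.0854
```

```bash
cat >> h.py <<'E'
from scipy.spatial.transform import Rotation as Ro
def goal(x,y,z,jaw_deg):
    """remaining tool-axis travel (cm) and twist (deg) to TCP xyz, pointing down, tool y at world angle jaw_deg"""
    s=robot.observe(); R=Ro.from_rotvec(s["tool_rot"]).as_matrix()
    a=np.radians(jaw_deg); yv=np.array([np.cos(a),np.sin(a),0]); zv=np.array([0,0,-1.]); G=np.c_[np.cross(yv,zv),yv,zv]
    d=np.array([x,y,z])-s["ee_pos"]
    print("pos",s["ee_pos"].round(4),"F",s["force"].round(1),"op",round(s["opening"],4),"t",s["t"],"q",np.round(s["joint_pos"],2))
    print("travel cm",(R.T@d*100).round(2),"(after twist:",(G.T@d*100).round(2),") twist",np.degrees(Ro.from_matrix(R.T@G).as_rotvec()).round(2))
E
python3 - <<'E'
from h import *
goal(.5161,-.4214,.14,-119.9)
f=imaging.grab_frame("wrist"); save(f,"c.png"); print(f["T"].round(3))
for t in ["carrier","carrier_grip"]:
    for r in nets.outline_of(t,f)[:1]: print(t,r["p"],r["bbox"])
p=np.array([.5161,-.4214]);c,s=np.cos(-.5216),np.sin(-.5216)
L=np.array([(-.018,-.02,.038),(-.018,.02,.038),(.102,.016,.038),(.102,-.016,.038),(.015,.008,.082),(-.015,.008,.082),(.015,-.008,.082),(-.015,-.008,.082)])
print(proj(f,np.c_[p[0]+c*L[:,0]-s*L[:,1],p[1]+s*L[:,0]+c*L[:,1],L[:,2]]).round(0).tolist())
E
```

```text
pos [ 0.5101 -0.4367  0.2295] F [-0.3 -0.3  0.2] op 0.0854 t 3.3 q [ 0.35  0.45  0.41  1.35 -0.18  1.38 -0.73]
travel cm [ 0.73 -1.48  8.95] (after twist: [-0.24 -1.63  8.95] ) twist [-1.000e-02  1.000e-02  3.462e+01]
[[ 0.082 -0.941 -0.329  0.595]
 [-0.997 -0.078 -0.027 -0.431]
 [ 0.     0.33  -0.944  0.372]
 [ 0.     0.     0.     1.   ]]
carrier 0.7 [220.5, 69.9, 309.6, 181.7]
carrier_grip 0.75 [219.2, 67.9, 311.3, 183.0]
[[248.0, 181.0], [217.0, 161.0], [285.0, 67.0], [310.0, 86.0], [241.0, 151.0], [224.0, 176.0], [255.0, 161.0], [238.0, 185.0]]
```

View pics/c.png

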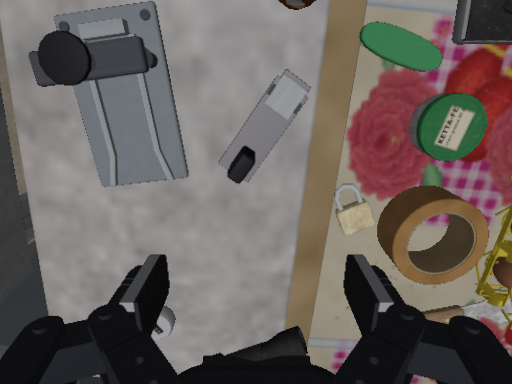

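Wrist view: the carrier's nose at (287,70) and grip at (240,165), within 2 px of my prediction. Moving on.

```bash
python3 -m pendant '[{"travel":[0,0,0],"twist":[0,0,8.5],"jaw":1},{"travel":[0,0,0],"twist":[0,0,8.5],"jaw":1},{"travel":[0,0,0],"twist":[0,0,8.5],"jaw":1},{"travel":[0,0,0],"twist":[0,0,8.5],"jaw":0.7},{"travel":[0,-0.5,2],"twist":[0,0,1],"jaw":0.7},{"travel":[-0.1,-0.5,2],"twist":[0,0,0],"jaw":0.7},{"travel":[-0.1,-0.5,2],"twist":[0,0,0],"jaw":0.7},{"travel":[0,-0.1,2],"twist":[0,0,0],"jaw":0.7},{"travel":[0,0,0.7],"twist":[0,0,0],"jaw":0.7},{"travel":[0,0,0],"twist":[0,0,0],"jaw":0.7}]'
python3 - <<'E'
from h import *
goal(.5161,-.4214,.043,-119.9)
f=imaging.grab_frame("wrist"); save(f,"d.png")
p=np.array([.5161,-.4214]);c,s=np.cos(-.5216),np.sin(-.5216)
L=np.array([(-.018,-.02,.038),(-.018,.02,.038),(.102,.016,.038),(.102,-.016,.038),(.015,.008,.082),(-.015,.008,.082),(.015,-.008,.082),(-.015,-.008,.082)])
print(proj(f,np.c_[p[0]+c*L[:,0]-s*L[:,1],p[1]+s*L[:,0]+c*L[:,1],L[:,2]]).round(0).tolist())
E
```

```text
t: 4.45
ee_pos: [0.517, -0.4217, 0.1407]
tool_rot: [3.046, -0.769, 0.003]
force: [-0.1, 0.5, 0.3]
opening: 0.0599
pos [ 0.517  -0.4217  0.1407] F [-0.1  0.5  0.3] op 0.0599 t 4.45 q [ 0.27  0.51  0.48  1.48 -0.25  1.21 -1.28]
travel cm [-0.11  0.02  9.77] (after twist: [-0.09  0.02  9.77] ) twist [-0.01 -0.12  1.56]
[[278.0, 213.0], [231.0, 212.0], [237.0, 61.0], [281.0, 62.0], [244.0, 193.0], [243.0, 233.0], [267.0, 194.0], [266.0, 233.0]]
```

View pics/d.png

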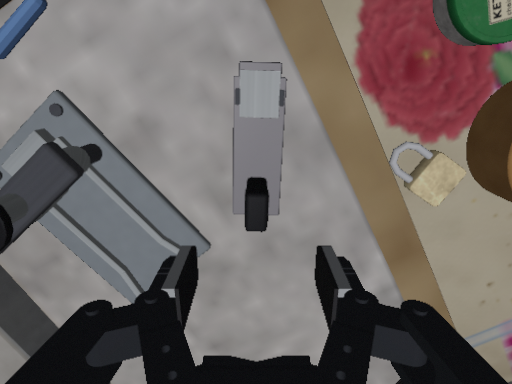

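The grip block top (245–267, 193–231) matches the prediction within 2 px. I'll descend around it and grip.

```bash
python3 -m pendant '[{"travel":[-0.1,0.1,1.5],"twist":[0,0,1.5],"jaw":0.7},{"travel":[0,0,1.5],"twist":[0,0,0],"jaw":0.7},{"travel":[0,0,1.5],"twist":[0,0,0],"jaw":0.7},{"travel":[0,0,1.5],"twist":[0,0,0],"jaw":0.7},{"travel":[0,0,1.5],"twist":[0,0,0],"jaw":0.7},{"travel":[0,0,1],"twist":[0,0,0],"jaw":0.7},{"travel":[0,0,0.7],"twist":[0,0,0],"jaw":0.7},{"travel":[0,0,0.4],"twist":[0,0,0],"jaw":0.7},{"travel":[0,0,0.2],"twist":[0,0,0],"jaw":0.7},{"travel":[0,0,0],"twist":[0,0,0],"jaw":0.7}]'
python3 - <<'E'
from h import *
goal(.5161,-.4214,.043,-119.9)
E
```

```text
t: 5.5
ee_pos: [0.5164, -0.4237, 0.0363]
tool_rot: [3.034, -0.81, 0.007]
force: [0.1, 0.2, 0.4]
opening: 0.06
pos [ 0.5164 -0.4237  0.0363] F [0.1 0.2 0.4] op 0.06 t 5.5 q [ 0.29  0.62  0.45  1.56 -0.3   1.03 -1.27]
travel cm [-0.14 -0.19 -0.67] (after twist: [-0.14 -0.19 -0.67] ) twist [ 0.02 -0.28  0.01]
```

```bash
python3 -m pendant '[{"travel":[-0.1,0,-0.4],"twist":[0,0,0],"jaw":0.7},{"travel":[0,0,-0.2],"twist":[0,-0.3,0],"jaw":0.7},{"travel":[0,0,0],"twist":[0,0,0],"jaw":0.4},{"travel":[0,0,0],"twist":[0,0,0],"jaw":0.2},{"travel":[0,0,0],"twist":[0,0,0],"jaw":0},{"travel":[0,0,0],"twist":[0,0,0],"jaw":0},{"travel":[0,0,0],"twist":[0,0,0],"jaw":0},{"travel":[0,0,0],"twist":[0,0,0],"jaw":0},{"travel":[0,0,0],"twist":[0,0,0],"jaw":0},{"travel":[0,0,0],"twist":[0,0,0],"jaw":0}]' 50
python3 - <<'E'
from h import *
goal(.5161,-.4214,.043,-119.9)
E
```

```text
t: 6.5
ee_pos: [0.5167, -0.424, 0.0454]
tool_rot: [3.034, -0.81, 0.005]
force: [0.7, 0.0, -0.4]
opening: 0.0155
pos [ 0.5167 -0.424   0.0454] F [ 0.7  0.  -0.4] op 0.0155 t 6.5 q [ 0.29  0.61  0.45  1.55 -0.29  1.05 -1.27]
travel cm [-0.18 -0.2   0.24] (after twist: [-0.18 -0.2   0.24] ) twist [ 0.01 -0.18  0.02]
```

Gripped (15.5 mm). Lift, back away and turn toward the press axis.

```bash
python3 -m pendant '[{"travel":[0,0,-0.8],"twist":[0,0,0],"jaw":0},{"travel":[0,0,-1],"twist":[0,0,0],"jaw":0},{"travel":[0,0,-1],"twist":[0,0,0],"jaw":0},{"travel":[0,0,-1],"twist":[0,0,0],"jaw":0},{"travel":[0,0,-0.7],"twist":[0,0,0],"jaw":0},{"travel":[-2.5,0,0],"twist":[0,0,0],"jaw":0},{"travel":[-3.2,0,0],"twist":[0,0,0],"jaw":0},{"travel":[-3.2,0,0],"twist":[0,0,0],"jaw":0},{"travel":[-3.2,0,0],"twist":[0,0,0],"jaw":0},{"travel":[-2.5,0,0],"twist":[0,0,0],"jaw":0}]'
python3 -m pendant '[{"travel":[0,0,0],"twist":[0,0,-6],"jaw":0},{"travel":[0,0,0],"twist":[0,0,-6],"jaw":0},{"travel":[0,0,0],"twist":[0,0,-6],"jaw":0},{"travel":[0,0,0],"twist":[0,0,-6],"jaw":0},{"travel":[0,0,0],"twist":[0,0,-6],"jaw":0},{"travel":[0,0,0],"twist":[0,0,-6],"jaw":0},{"travel":[0,0,0],"twist":[0,0,-3],"jaw":0},{"travel":[0,0,0],"twist":[0,0,0],"jaw":0},{"travel":[0,0,0],"twist":[0,0,0],"jaw":0},{"travel":[0,0,0],"twist":[0,0,0],"jaw":0}]'
python3 - <<'E'
from h import *
goal(.3703,-.3344,.09,-79.1)
f=imaging.grab_frame("wrist"); save(f,"e.png",None,1.5)
np.savez("w.npz",T=f["T"],mtx=f["mtx"],k1=f["k1"])
s=robot.observe(); p=s["ee_pos"]; R=Ro.from_rotvec(s["tool_rot"]).as_matrix()
# carrier in tool: x fwd; underside at TCP +15.4mm along z
L=np.array([(.102,-.016,.0074),(.102,.016,.0074),(-.018,.02,.0074),(.102,0,.0074)])
print("carrier",proj(f,p+L@R.T).round(1).tolist())
c,sn=np.cos(.1902),np.sin(.1902)
P=np.array([(-.124,.05,.04),(-.124,-.05,.04),(.052,-.05,.04),(.052,.05,.04),(0,0,.13),(-.121,0,.04),(.025,0,.04)])
print("press",proj(f,np.c_[.603+c*P[:,0]-sn*P[:,1],-.2896+sn*P[:,0]+c*P[:,1],P[:,2]]).round(1).tolist())
E
```

```text
t: 7.5
ee_pos: [0.3887, -0.3505, 0.0964]
tool_rot: [3.033, -0.807, 0.012]
force: [-0.3, -0.6, -1.1]
opening: 0.0155
t: 8.5
ee_pos: [0.3861, -0.3503, 0.1024]
tool_rot: [3.122, 0.285, 0.02]
force: [0.0, 0.3, -0.6]
opening: 0.0153
pos [ 0.3861 -0.3503  0.1024] F [ 0.   0.3 -0.6] op 0.0153 t 8.5 q [ 0.27  0.22  0.43  1.92 -0.11  1.02 -0.64]
travel cm [-1.28 -1.85  1.21] (after twist: [-1.25 -1.86  1.24] ) twist [ 0.44 -0.69 -0.47]
carrier [[217.6, 42.0], [290.5, 42.0], [290.0, 276.0], [254.1, 42.0]]
press [[140.6, 59.0], [303.7, 57.3], [315.5, -341.4], [102.0, -337.9], [171.2, -495.9], [221.9, 52.6], [210.6, -269.0]]
```

View pics/e.png

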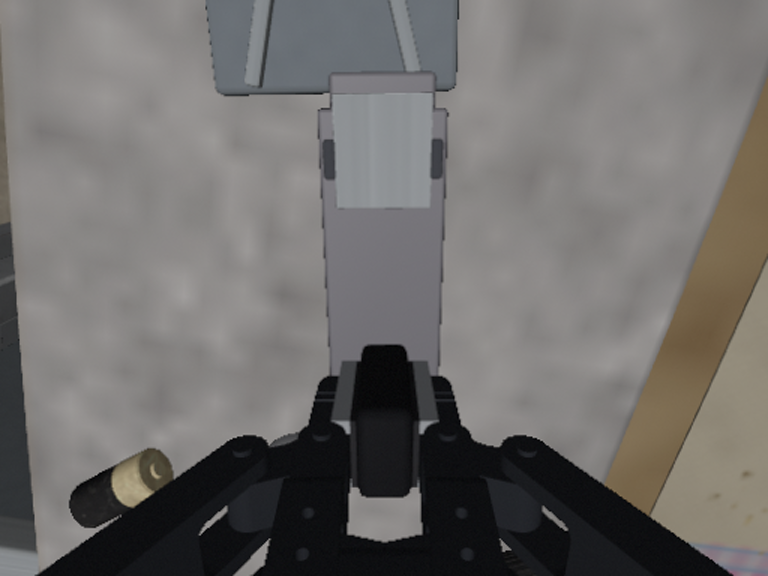

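The nose (px 221–290, row 49) sits about 3 mm further back than modelled. The plate's front edge (145,63)–(304,59) suggests the press is about 1 mm to the right and +0.9° from my fit. I'll align, lower and look again.

```bash
python3 -m pendant '[{"travel":[-0.6,-0.4,0],"twist":[0.2,-0.3,-0.9],"jaw":0},{"travel":[-0.4,-0.5,0.3],"twist":[0.2,-0.3,0],"jaw":0},{"travel":[0,-0.4,0.5],"twist":[0,0,0],"jaw":0},{"travel":[0,-0.3,0.7],"twist":[0,0,0],"jaw":0},{"travel":[0,-0.1,0.7],"twist":[0,0,0],"jaw":0},{"travel":[0,0,0.7],"twist":[0,0,0],"jaw":0},{"travel":[0,0,0.5],"twist":[0,0,0],"jaw":0},{"travel":[0,0,0.3],"twist":[0,0,0],"jaw":0},{"travel":[0,0,0],"twist":[0,0,0],"jaw":0},{"travel":[0,0,0],"twist":[0,0,0],"jaw":0}]'
cat > look.py <<'E'
from h import *
import sys
# press frame estimate
px,py,yw=map(float,sys.argv[2:5]); off=float(sys.argv[5])
f=imaging.grab_frame("wrist"); save(f,sys.argv[1],(100,0,400,225),2.6)
s=robot.observe(); p=s["ee_pos"]; R=Ro.from_rotvec(s["tool_rot"]).as_matrix()
L=np.array([(.102-off,-.016,.0074),(.102-off,.016,.0074),(.09-off,-.02,.0074),(.09-off,.02,.0074)])
q=lambda P:((proj(f,P)-[100,0])*2.6+.8).round(0).astype(int).tolist()
print("carrier",q(p+L@R.T))
a=np.radians(yw);c,sn=np.cos(a),np.sin(a)
P=np.array([(-.124,.05,.04),(-.124,-.05,.04),(-.121,.0295,.047),(-.121,-.0295,.047),(-.09,.0215,.047),(-.09,-.0215,.047),(-.03,.0215,.047),(-.03,-.0215,.047)])
print("plate,rails",q(np.c_[px+c*P[:,0]-sn*P[:,1],py+sn*P[:,0]+c*P[:,1],P[:,2]]))
g=np.array([p[0]-px,p[1]-py]); print("tcp in press mm",np.round(1e3*np.array([c*g[0]+sn*g[1],-sn*g[0]+c*g[1]]),1))
goal(px-c*.237,py-sn*.237,.058,yw-90)
E
python3 look.py f.png .603 -.2896 11.3 .003
```

```text
t: 9.55
ee_pos: [0.3713, -0.3336, 0.061]
tool_rot: [-3.125, -0.31, 0.001]
force: [0.4, 0.6, -0.8]
opening: 0.0155
carrier [[307, 129], [496, 129], [287, 204], [516, 204]]
plate,rails [[139, 61], [691, 61], [244, 33], [587, 34], [282, -182], [550, -182], [265, -679], [570, -679]]
tcp in press mm [-235.8    2.3]
pos [ 0.3713 -0.3336  0.061 ] F [-0.1 -0.1 -0.8] op 0.0154 t 9.6 q [ 0.27  0.24  0.42  1.99 -0.12  0.93 -0.63]
travel cm [-0.12  0.23  0.3 ] (after twist: [-0.12  0.23  0.3 ] ) twist [-0.06  0.05  0.03]
```

View pics/f.png

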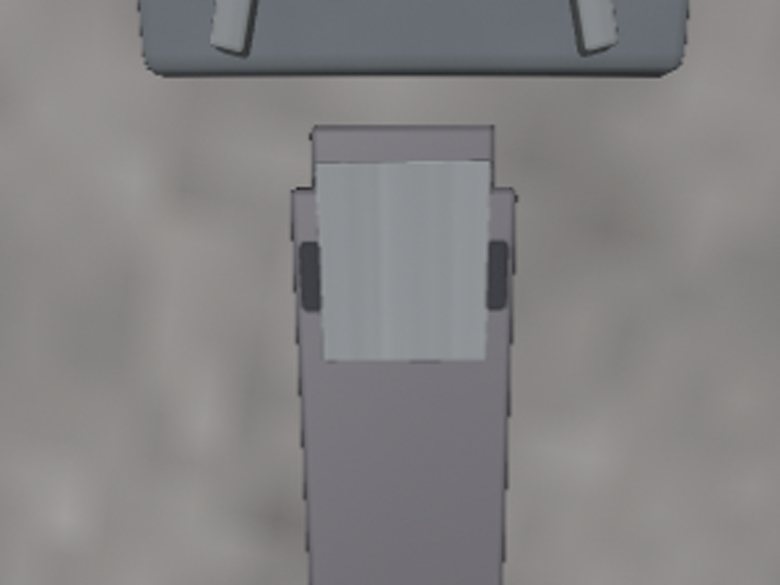

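The channel centre is at px ≈414 and the carrier centre at ≈404, so it needs 1.8 mm to +y tool. Yaw agrees within 0.2°. I'll correct that and enter the flare.

```bash
python3 -m pendant '[{"travel":[0,0.18,0.1],"twist":[0,0,0.2],"jaw":0},{"travel":[0,0,0.15],"twist":[0,0,0],"jaw":0},{"travel":[0,0,0.1],"twist":[0,0,0],"jaw":0},{"travel":[0.5,0,0],"twist":[0,0,0],"jaw":0},{"travel":[0.6,0,0],"twist":[0,0,0],"jaw":0},{"travel":[0.6,0,0],"twist":[0,0,0],"jaw":0},{"travel":[0.6,0,0],"twist":[0,0,0],"jaw":0},{"travel":[0.6,0,0],"twist":[0,0,0],"jaw":0},{"travel":[0.3,0,0],"twist":[0,0,0],"jaw":0},{"travel":[0,0,0],"twist":[0,0,0],"jaw":0}]'
python3 look.py g.png .603 -.2896 11.1 .003
```

```text
t: 10.6
ee_pos: [0.4074, -0.3287, 0.058]
tool_rot: [3.127, 0.306, 0.001]
force: [0.2, 0.5, 0.2]
opening: 0.0151
carrier [[308, 131], [496, 131], [287, 205], [516, 205]]
plate,rails [[138, 269], [659, 269], [236, 254], [560, 254], [272, 65], [524, 65], [253, -377], [541, -376]]
tcp in press mm [-199.7   -0.8]
pos [ 0.4072 -0.3288  0.058 ] F [-0.4 -0.  -1.2] op 0.0152 t 10.65 q [ 0.24  0.29  0.4   1.94 -0.14  0.94 -0.67]
travel cm [-3.73 -0.08 -0.  ] (after twist: [-3.73 -0.08  0.  ] ) twist [ 0.   -0.04  0.07]
```

View pics/g.png

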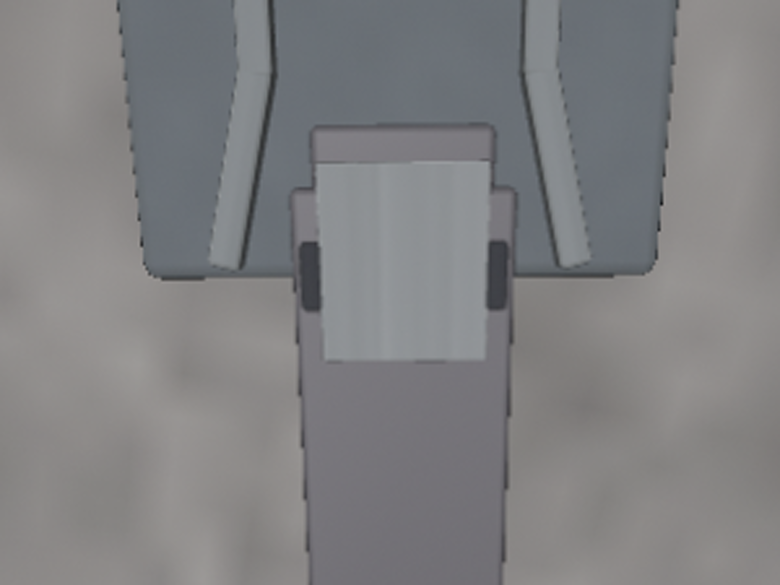

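The carrier is about 0.8 mm right of the channel axis (404 against about 399). Correct that and go in past the neck gently.

```bash
python3 -m pendant '[{"travel":[0,-0.09,0.05],"twist":[0,0,0.1],"jaw":0},{"travel":[0.2,0,0],"twist":[0,0,0],"jaw":0},{"travel":[0.3,0,0],"twist":[0,0,0],"jaw":0},{"travel":[0.3,0,0],"twist":[0,0,0],"jaw":0},{"travel":[0.3,0,0],"twist":[0,0,0],"jaw":0},{"travel":[0.3,0,0],"twist":[0,0,0],"jaw":0},{"travel":[0.3,0,0],"twist":[0,0,0],"jaw":0},{"travel":[0.3,0,0],"twist":[0,0,0],"jaw":0},{"travel":[0.2,0,0],"twist":[0,0,0],"jaw":0},{"travel":[0,0,0],"twist":[0,0,0],"jaw":0}]'
python3 look.py h.png .603 -.2896 11.1 .003
```

```text
t: 11.65
ee_pos: [0.43, -0.3235, 0.0575]
tool_rot: [-3.127, -0.301, -0.001]
force: [-0.7, -0.3, -0.6]
opening: 0.0154
carrier [[307, 130], [496, 130], [287, 205], [516, 205]]
plate,rails [[153, 389], [652, 389], [247, 381], [557, 380], [281, 209], [522, 208], [263, -195], [538, -195]]
tcp in press mm [-1.765e+02  1.000e-01]
pos [ 0.4298 -0.3235  0.0574] F [-0.1  0.5 -1. ] op 0.0154 t 11.7 q [ 0.23  0.32  0.39  1.9  -0.15  0.95 -0.7 ]
travel cm [-6.05  0.02 -0.06] (after twist: [-6.05  0.01 -0.06] ) twist [-0.   -0.03 -0.09]
```

View pics/h.png

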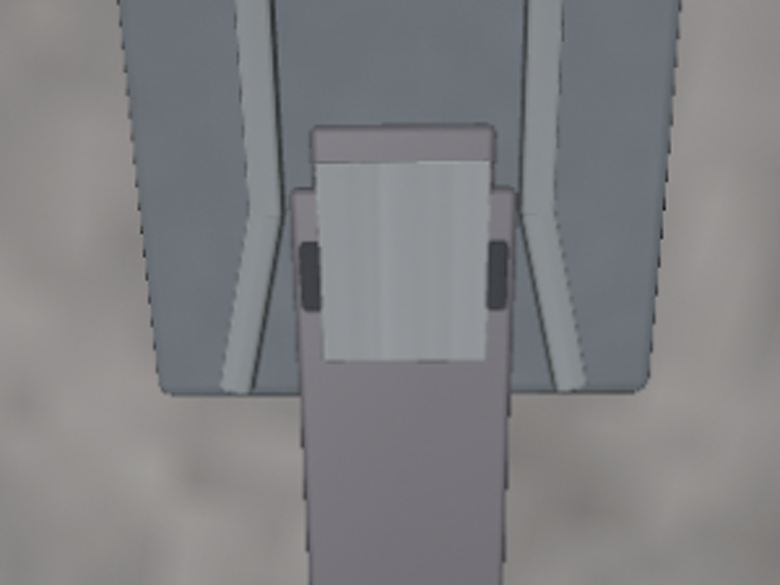

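Neck gaps are about 8 px left and 6 px right, which is centred. Slide on with small steps, checking force and lateral drift.

```bash
python3 -m pendant '[{"travel":[0.2,-0.03,0],"twist":[0,0,-0.2],"jaw":0},{"travel":[0.3,0,0],"twist":[0,0,0],"jaw":0},{"travel":[0.3,0,0],"twist":[0,0,0],"jaw":0},{"travel":[0.3,0,0],"twist":[0,0,0],"jaw":0},{"travel":[0.3,0,0],"twist":[0,0,0],"jaw":0},{"travel":[0.3,0,0],"twist":[0,0,0],"jaw":0},{"travel":[0.3,0,0],"twist":[0,0,0],"jaw":0},{"travel":[0.3,0,0],"twist":[0,0,0],"jaw":0},{"travel":[0.3,0,0],"twist":[0,0,0],"jaw":0},{"travel":[0.2,0,0],"twist":[0,0,0],"jaw":0}]'
python3 look.py i.png .603 -.2896 11.1 .003
```

```text
t: 12.7
ee_pos: [0.4593, -0.3174, 0.0574]
tool_rot: [-3.126, -0.307, -0.001]
force: [-0.3, -0.0, -0.6]
opening: 0.0156
carrier [[307, 127], [495, 127], [286, 202], [516, 202]]
plate,rails [[169, 528], [640, 529], [259, 527], [550, 528], [292, 375], [518, 376], [277, 19], [534, 19]]
tcp in press mm [-146.     0.5]
pos [ 0.4597 -0.3172  0.0574] F [-0.1 -0.1 -1. ] op 0.0159 t 12.75 q [ 0.21  0.36  0.37  1.84 -0.16  0.96 -0.72]
travel cm [-9.1   0.03 -0.06] (after twist: [-9.1   0.05 -0.06] ) twist [-0.01 -0.03  0.12]
```

```bash
python3 -m pendant '[{"travel":[0.2,0.02,0],"twist":[0,0,0],"jaw":0},{"travel":[0.3,0,0],"twist":[0,0,0.1],"jaw":0},{"travel":[0.3,0,0],"twist":[0,0,0],"jaw":0},{"travel":[0.3,0,0],"twist":[0,0,0],"jaw":0},{"travel":[0.3,0,0],"twist":[0,0,0],"jaw":0},{"travel":[0.3,0,0],"twist":[0,0,0],"jaw":0},{"travel":[0.3,0,0],"twist":[0,0,0],"jaw":0},{"travel":[0.3,0,0],"twist":[0,0,0],"jaw":0},{"travel":[0.3,0,0],"twist":[0,0,0],"jaw":0},{"travel":[0.2,0,0],"twist":[0,0,0],"jaw":0}]'
python3 look.py j.png .603 -.2896 11.1 .003
```

```text
t: 13.75
ee_pos: [0.4894, -0.3116, 0.0574]
tool_rot: [-3.127, -0.304, -0.001]
force: [-0.7, -0.6, -0.1]
opening: 0.0153
carrier [[307, 127], [495, 127], [286, 202], [516, 202]]
plate,rails [[182, 655], [626, 655], [267, 660], [541, 660], [297, 525], [510, 525], [283, 212], [524, 212]]
tcp in press mm [-115.4    0.4]
pos [ 0.4897 -0.3115  0.0574] F [ 0.   1.1 -0. ] op 0.0157 t 13.8 q [ 0.19  0.41  0.36  1.79 -0.17  0.98 -0.76]
travel cm [-12.16   0.03  -0.07] (after twist: [-12.16   0.04  -0.06] ) twist [-0.01 -0.03  0.02]
```

View pics/j.png

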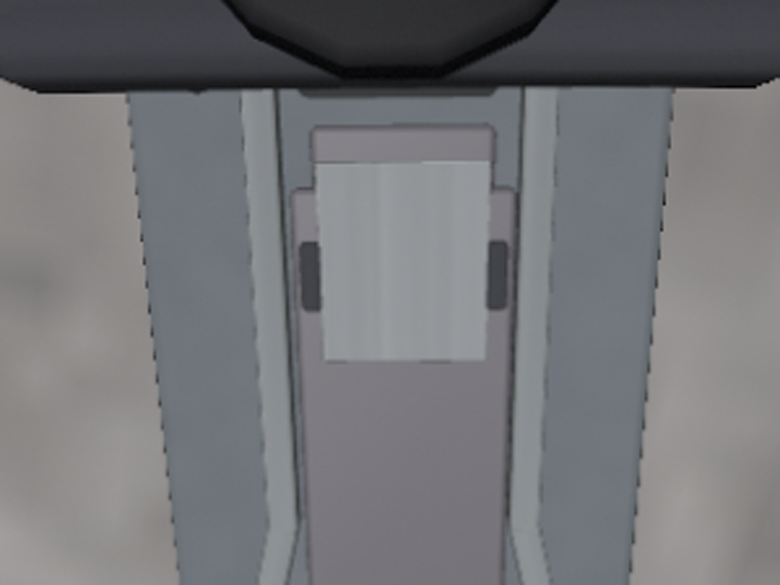

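Centred between the rails, with about 5 px gap each side. The nose is about 16 mm short of the crosshead axis. Continuing.

```bash
python3 -m pendant '[{"travel":[0.2,0,0.05],"twist":[0,0,0],"jaw":0},{"travel":[0.3,0,0.05],"twist":[0,0,0],"jaw":0},{"travel":[0.3,0,0],"twist":[0,0,0],"jaw":0},{"travel":[0.3,0,0],"twist":[0,0,0],"jaw":0},{"travel":[0.3,0,0],"twist":[0,0,0],"jaw":0},{"travel":[0.3,0,0],"twist":[0,0,0],"jaw":0},{"travel":[0.3,0,0],"twist":[0,0,0],"jaw":0},{"travel":[0.3,0,0],"twist":[0,0,0],"jaw":0},{"travel":[0.3,0,0],"twist":[0,0,0],"jaw":0},{"travel":[0.2,0,0],"twist":[0,0,0],"jaw":0}]'
python3 -m pendant '[{"travel":[0.15,0,0],"twist":[0,0,0],"jaw":0},{"travel":[0.1,0,0],"twist":[0,0,0],"jaw":0},{"travel":[0.1,0,0],"twist":[0,0,0],"jaw":0},{"travel":[0.1,0,0],"twist":[0,0,0],"jaw":0},{"travel":[0.1,0,0],"twist":[0,0,0],"jaw":0},{"travel":[0,0,0],"twist":[0,0,0],"jaw":0},{"travel":[0,0,0],"twist":[0,0,0],"jaw":0},{"travel":[0,0,0],"twist":[0,0,0],"jaw":0},{"travel":[0,0,0],"twist":[0,0,0],"jaw":0},{"travel":[0,0,0],"twist":[0,0,0],"jaw":0}]'
python3 look.py k.png .603 -.2896 11.1 .003
```

```text
t: 14.8
ee_pos: [0.5194, -0.3057, 0.0562]
tool_rot: [-3.127, -0.304, -0.001]
force: [-0.2, 0.2, -1.7]
opening: 0.0152
t: 15.8
ee_pos: [0.5251, -0.3046, 0.0562]
tool_rot: [-3.127, -0.304, -0.0]
force: [-0.1, -0.4, -0.7]
opening: 0.0154
carrier [[307, 129], [495, 129], [287, 204], [516, 204]]
plate,rails [[195, 792], [613, 792], [275, 802], [533, 802], [304, 685], [503, 685], [291, 413], [516, 413]]
tcp in press mm [-79.3   0.3]
pos [ 0.5251 -0.3046  0.0562] F [-0.   0.2 -1. ] op 0.015 t 15.85 q [ 0.17  0.46  0.35  1.71 -0.18  1.   -0.79]
travel cm [-15.77   0.03  -0.18] (after twist: [-15.77   0.03  -0.18] ) twist [-0.02 -0.01 -0.01]
```

```bash
python3 -m pendant '[{"travel":[0.06,0,0],"twist":[0,0,0],"jaw":0},{"travel":[0.06,0,0],"twist":[0,0,0],"jaw":0},{"travel":[0.06,0,0],"twist":[0,0,0],"jaw":0},{"travel":[0.06,0,0],"twist":[0,0,0],"jaw":0},{"travel":[0.06,0,0],"twist":[0,0,0],"jaw":0},{"travel":[0.06,0,0],"twist":[0,0,0],"jaw":0},{"travel":[0.06,0,0],"twist":[0,0,0],"jaw":0},{"travel":[0.06,0,0],"twist":[0,0,0],"jaw":0},{"travel":[0.06,0,0],"twist":[0,0,0],"jaw":0},{"travel":[0.06,0,0],"twist":[0,0,0],"jaw":0}]'; python3 -c "
from h import *
goal(.5251,-.3046,.0554,-78.9)"
```

```text
t: 16.85
ee_pos: [0.528, -0.3045, 0.0557]
tool_rot: [-3.126, -0.301, 0.009]
force: [-7.0, 0.4, 4.2]
opening: 0.0157
pos [ 0.528  -0.3045  0.0557] F [-7.   0.4  4.2] op 0.0157 t 16.85 q [ 0.17  0.47  0.35  1.7  -0.18  1.01 -0.79]
travel cm [-0.28 -0.04  0.03] (after twist: [-0.28 -0.04  0.03] ) twist [-0.11  0.32 -0.11]
```

Contact at about 7 N near the expected home position. I'll level, set it on the floor, and push gently again to confirm no further travel.

```bash
python3 -m pendant '[{"travel":[-0.05,-0.02,0],"twist":[-0.1,0.3,-0.1],"jaw":0},{"travel":[0,0,0.03],"twist":[0,0,0],"jaw":0},{"travel":[0,0,0.03],"twist":[0,0,0],"jaw":0},{"travel":[0,0,0],"twist":[0,0,0],"jaw":0},{"travel":[0.05,0,0],"twist":[0,0,0],"jaw":0},{"travel":[0.05,0,0],"twist":[0,0,0],"jaw":0},{"travel":[0.06,0,0],"twist":[0,0,0],"jaw":0},{"travel":[0.06,0,0],"twist":[0,0,0],"jaw":0},{"travel":[0.08,0,0],"twist":[0,0,0],"jaw":0},{"travel":[0.08,0,0],"twist":[0,0,0],"jaw":0}]'; python3 -c "
from h import *
goal(.528,-.3045,.0554,-78.9)
f=imaging.grab_frame('scene'); g=imaging.grab_frame('side')
a=cv2.resize(f['color'][160:250,195:315],None,fx=5,fy=5,interpolation=2)[:,:,::-1]
cv2.imwrite('pics/l.png',a)"
```

```text
t: 17.85
ee_pos: [0.528, -0.3046, 0.0555]
tool_rot: [-3.126, -0.301, 0.009]
force: [-8.2, 0.9, 5.3]
opening: 0.0153
pos [ 0.528  -0.3046  0.0555] F [-8.2  0.9  5.3] op 0.0153 t 17.85 q [ 0.17  0.47  0.35  1.7  -0.18  1.01 -0.79]
travel cm [ 0.   -0.01  0.01] (after twist: [ 0.   -0.01  0.01] ) twist [-0.12  0.3  -0.1 ]
```

View pics/l.png

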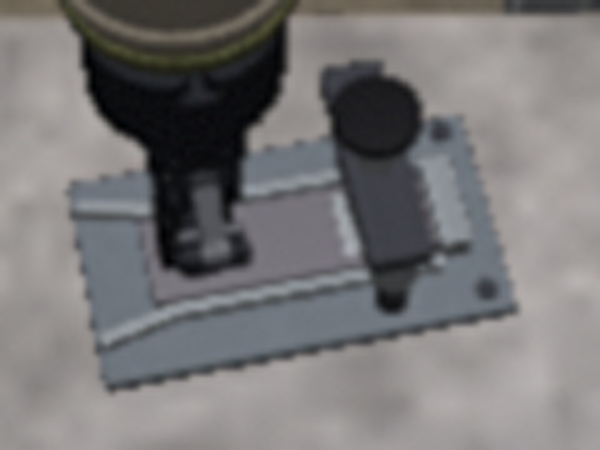

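Same stop position on the second push (−8 N), with the tail about 27–29 mm from the plate's front edge as expected for home. Release and check by pushing on the block's rear with closed fingers.

```bash
python3 -m pendant '[{"travel":[0,0,0],"twist":[0,0,0],"jaw":0},{"travel":[0,0,0],"twist":[0,0,0],"jaw":0},{"travel":[0,0,0],"twist":[0,0,0],"jaw":0.15},{"travel":[0,0,0],"twist":[0,0,0],"jaw":0.3},{"travel":[0,0,0],"twist":[0,0,0],"jaw":0.45},{"travel":[0,0,0],"twist":[0,0,0],"jaw":0.5},{"travel":[0,0,0],"twist":[0,0,0],"jaw":0.5},{"travel":[0,0,-0.6],"twist":[-0.1,0.3,-0.1],"jaw":0.5},{"travel":[0,0,-1],"twist":[0,0,0],"jaw":0.5},{"travel":[0,0,-1.5],"twist":[0,0,0],"jaw":0.5}]'
python3 -m pendant '[{"travel":[0,0,-1.5],"twist":[0,0,0],"jaw":0.5},{"travel":[0,0,-1],"twist":[0,0,0],"jaw":0.3},{"travel":[-1,0,0],"twist":[0,0,0],"jaw":0},{"travel":[-1.5,0,0],"twist":[0,0,0],"jaw":0},{"travel":[-1.5,0,0],"twist":[0,0,0],"jaw":0},{"travel":[-0.8,0,0],"twist":[0,0,0],"jaw":0},{"travel":[0,0,0],"twist":[0,0,0],"jaw":0},{"travel":[0,0,0],"twist":[0,0,0],"jaw":0},{"travel":[0,0,0],"twist":[0,0,0],"jaw":0},{"travel":[0,0,0],"twist":[0,0,0],"jaw":0}]'
python3 -c "
from h import *
goal(.528-.045*np.cos(.194),-.3046-.045*np.sin(.194),.06,-78.9)
f=imaging.grab_frame('wrist'); save(f,'m.png',None,1.5)"
```

```text
t: 18.95
ee_pos: [0.5292, -0.3032, 0.0873]
tool_rot: [-3.125, -0.306, -0.002]
force: [0.4, -0.4, 0.0]
opening: 0.0428
t: 19.95
ee_pos: [0.478, -0.3143, 0.1174]
tool_rot: [3.126, 0.304, 0.008]
force: [-0.3, 0.3, -0.3]
opening: -0.0001
pos [ 0.478  -0.3143  0.1174] F [-0.3  0.3 -0.3] op -0.0001 t 19.95 q [ 0.18  0.31  0.39  1.76 -0.13  1.08 -0.77]
travel cm [0.57 0.01 5.74] (after twist: [0.59 0.01 5.74] ) twist [ 0.05 -0.28  0.02]
```

View pics/m.png

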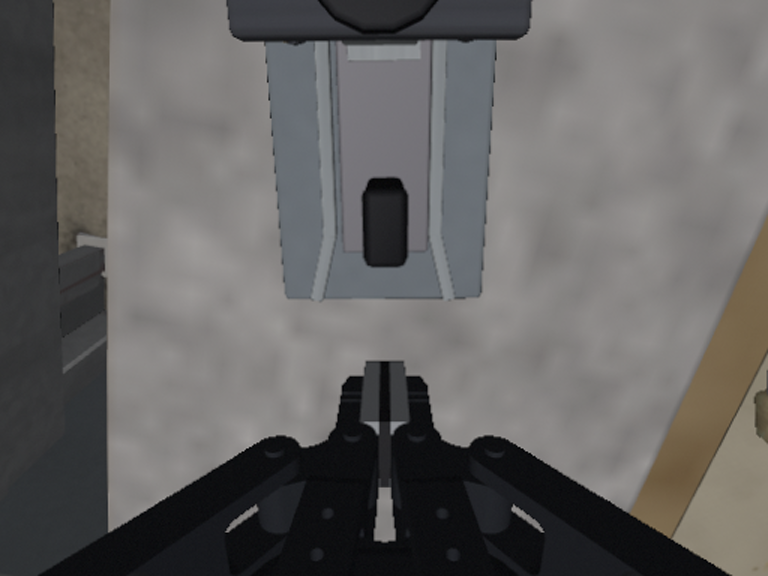

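```bash
python3 -c "
from h import *
f=imaging.grab_frame('wrist')
px,py,a=.603,-.2896,np.radians(11.1);c,sn=np.cos(a),np.sin(a)
P=np.array([(-.124,-.05,.04),(-.124,.05,.04),(-.09,.0215,.047),(-.09,-.0215,.047)]+[(-t,0,z) for t in (.095,.097,.099) for z in (.04,.048)]+[(-.062,0,.092),(-.092,0,.092)])
print((1.5*proj(f,np.c_[px+c*P[:,0]-sn*P[:,1],py+sn*P[:,0]+c*P[:,1],P[:,2]])+.25).round(1).tolist())
g=f['color'][140:210,225:236].astype(int).sum(2).mean(1); print(list(zip((np.arange(140,210)*1.5).tolist(),g.round().astype(int).tolist()))[15:])
"
```

```text
[[481.7, 297.3], [282.8, 297.3], [335.9, 233.7], [428.4, 233.7], [382.2, 240.8], [382.2, 244.7], [382.2, 244.8], [382.2, 248.9], [382.2, 248.9], [382.2, 253.1], [381.7, 183.4], [381.8, 264.8]]
[(232.5, 331), (234.0, 333), (235.5, 334), (237.0, 333), (238.5, 335), (240.0, 338), (241.5, 337), (243.0, 336), (244.5, 335), (246.0, 335), (247.5, 334), (249.0, 335), (250.5, 324), (252.0, 324), (253.5, 334), (255.0, 335), (256.5, 335), (258.0, 335), (259.5, 336), (261.0, 335), (262.5, 335), (264.0, 334), (265.5, 334), (267.0, 332), (268.5, 332), (270.0, 331), (271.5, 331), (273.0, 329), (274.5, 329), (276.0, 329), (277.5, 329), (279.0, 329), (280.5, 330), (282.0, 330), (283.5, 330), (285.0, 331), (286.5, 331), (288.0, 331), (289.5, 333), (291.0, 333), (292.5, 332), (294.0, 334), (295.5, 324), (297.0, 304), (298.5, 359), (300.0, 404), (301.5, 401), (303.0, 400), (304.5, 400), (306.0, 402), (307.5, 405), (309.0, 408), (310.5, 411), (312.0, 414), (313.5, 417)]
```

The tail edge is seen at row 251, where home would show about 245. That suggests the carrier is 2–3 mm short, so a push at the block's rear is warranted.

```bash
python3 -m pendant '[{"travel":[0,0,0.8],"twist":[0,-0.2,0],"jaw":0},{"travel":[0,0,1],"twist":[0,0,0],"jaw":0},{"travel":[0,0,1],"twist":[0,0,0],"jaw":0},{"travel":[0,0,1],"twist":[0,0,0],"jaw":0},{"travel":[0,0,0.8],"twist":[0,0,0],"jaw":0},{"travel":[0,0,0.5],"twist":[0,0,0],"jaw":0},{"travel":[0,0,0.3],"twist":[0,0,0],"jaw":0},{"travel":[0,0,0.2],"twist":[0,0,0],"jaw":0},{"travel":[0,0,0],"twist":[0,0,0],"jaw":0},{"travel":[0,0,0],"twist":[0,0,0],"jaw":0}]'
python3 -c "
from h import *
goal(.528-.022*np.cos(.194),-.3046-.022*np.sin(.194),.054,-78.9)"
```

```text
t: 21.05
ee_pos: [0.4781, -0.3137, 0.055]
tool_rot: [3.127, 0.306, -0.001]
force: [0.6, -0.6, -0.5]
opening: 0.0
pos [ 0.4781 -0.3137  0.055 ] F [ 0.6 -0.6 -0.5] op 0.0 t 21.05 q [ 0.19  0.39  0.37  1.81 -0.17  0.97 -0.74]
travel cm [2.88 0.08 0.1 ] (after twist: [2.88 0.07 0.1 ] ) twist [-0.    0.04  0.08]
```

```bash
python3 -m pendant '[{"travel":[0.3,0.05,0.1],"twist":[0,0,0],"jaw":0},{"travel":[0.4,0,0],"twist":[0,0,0],"jaw":0},{"travel":[0.4,0,0],"twist":[0,0,0],"jaw":0},{"travel":[0.2,0,0],"twist":[0,0,0],"jaw":0},{"travel":[0.1,0,0],"twist":[0,0,0],"jaw":0},{"travel":[0.1,0,0],"twist":[0,0,0],"jaw":0},{"travel":[0.1,0,0],"twist":[0,0,0],"jaw":0},{"travel":[0.1,0,0],"twist":[0,0,0],"jaw":0},{"travel":[0.1,0,0],"twist":[0,0,0],"jaw":0},{"travel":[0.1,0,0],"twist":[0,0,0],"jaw":0}]'
python3 -m pendant '[{"travel":[0.1,0,0],"twist":[0,0,0],"jaw":0},{"travel":[0.1,0,0],"twist":[0,0,0],"jaw":0},{"travel":[0.07,0,0],"twist":[0,0,0],"jaw":0},{"travel":[0.07,0,0],"twist":[0,0,0],"jaw":0},{"travel":[0.07,0,0],"twist":[0,0,0],"jaw":0},{"travel":[0.07,0,0],"twist":[0,0,0],"jaw":0},{"travel":[0.07,0,0],"twist":[0,0,0],"jaw":0},{"travel":[0.07,0,0],"twist":[0,0,0],"jaw":0},{"travel":[0.07,0,0],"twist":[0,0,0],"jaw":0},{"travel":[0.07,0,0],"twist":[0,0,0],"jaw":0}]'
python3 -c "
from h import *
goal(.528-.022*np.cos(.194),-.3046-.022*np.sin(.194),.054,-78.9)"
```

```text
t: 22.05
ee_pos: [0.4992, -0.3104, 0.055]
tool_rot: [3.126, 0.306, 0.002]
force: [0.3, 0.2, -0.6]
opening: 0.0001
t: 23.05
ee_pos: [0.5006, -0.3103, 0.0544]
tool_rot: [-3.125, -0.299, 0.015]
force: [-5.4, 0.9, 4.1]
opening: 0.0004
pos [ 0.5006 -0.3103  0.0544] F [-5.4  0.9  4.1] op 0.0004 t 23.05 q [ 0.18  0.43  0.36  1.76 -0.18  0.99 -0.77]
travel cm [ 0.6  -0.03  0.03] (after twist: [ 0.6  -0.03  0.04] ) twist [-0.19  0.53 -0.16]
```

```bash
python3 -m pendant '[{"travel":[0.08,0,-0.03],"twist":[-0.1,0.3,-0.1],"jaw":0},{"travel":[0.08,0,-0.03],"twist":[0,0.1,0],"jaw":0},{"travel":[0.1,0,0],"twist":[0,0,0],"jaw":0},{"travel":[0.1,0,0],"twist":[0,0,0],"jaw":0},{"travel":[0.12,0,0],"twist":[0,0,0],"jaw":0},{"travel":[0.12,0,0],"twist":[0,0,0],"jaw":0},{"travel":[0.14,0,0],"twist":[0,0,0],"jaw":0},{"travel":[0.14,0,0],"twist":[0,0,0],"jaw":0},{"travel":[0.15,0,0],"twist":[0,0,0],"jaw":0},{"travel":[0.15,0,0],"twist":[0,0,0],"jaw":0}]'
python3 -c "
from h import *
goal(.528-.022*np.cos(.194),-.3046-.022*np.sin(.194),.054,-78.9)
f=imaging.grab_frame('scene'); im=f['color'][165:245,195:310]
cv2.imwrite('pics/n.png',cv2.resize(im,None,fx=6,fy=6,interpolation=2)[:,:,::-1])
"
```

```text
t: 24.05
ee_pos: [0.5003, -0.3105, 0.0539]
tool_rot: [-3.12, -0.289, 0.033]
force: [-10.7, 1.0, 6.1]
opening: -0.0002
pos [ 0.5003 -0.3105  0.0539] F [-10.7   1.    6.1] op -0.0002 t 24.05 q [ 0.18  0.44  0.37  1.74 -0.18  1.01 -0.78]
travel cm [ 0.63 -0.05 -0.02] (after twist: [ 0.63 -0.04 -0.01] ) twist [-0.56  1.18 -0.51]
```

No movement under 10.7 N, but vision disagrees by 1–2.5 mm. I have one picture view left, so I'll take it from above to look directly at the nose and back stop.

```bash
python3 -m pendant '[{"travel":[-0.5,0,0],"twist":[-0.5,1.1,-0.5],"jaw":0},{"travel":[-0.5,0,-0.5],"twist":[0,0,0],"jaw":0},{"travel":[0,0,-1],"twist":[0,0,0],"jaw":0},{"travel":[0,0,-1.5],"twist":[0,0,0],"jaw":0},{"travel":[0,0,-2],"twist":[0,0,0],"jaw":0},{"travel":[0,0,-1],"twist":[0,0,0],"jaw":0},{"travel":[1,0,0],"twist":[0,0,0],"jaw":0},{"travel":[2,0,0],"twist":[0,0,0],"jaw":0},{"travel":[2,0,0],"twist":[0,0,0],"jaw":0},{"travel":[1,0,0],"twist":[0,0,0],"jaw":0}]'
python3 -c "
from h import *
goal(.603-.055*np.cos(.194),-.2896-.055*np.sin(.194),.115,-78.9)
f=imaging.grab_frame('wrist')
px,py,a=.603-.0008,-.2896,np.radians(11.1);c,sn=np.cos(a),np.sin(a)
P=np.array([(.025,y,z) for y in (-.016,.016) for z in (.04,.048)]+[(.0225,y,.048) for y in (-.016,.016)]+[(.052,-.05,.04),(.052,.05,.04),(.019,0,.13),(.014,.048,.06)])
print(proj(f,np.c_[px+c*P[:,0]-sn*P[:,1],py+sn*P[:,0]+c*P[:,1],P[:,2]]).round(1).tolist())
cv2.imwrite('pics/wr.png',f['color'][:,:,::-1]); np.savez('w.npz',T=f['T'],mtx=f['mtx'],k1=f['k1'],color=f['color'])"
```

```text
t: 25.1
ee_pos: [0.5553, -0.3, 0.1222]
tool_rot: [3.125, 0.304, 0.013]
force: [0.1, -0.1, 0.4]
opening: -0.0001
pos [ 0.5553 -0.3     0.1222] F [ 0.1 -0.1  0.4] op -0.0001 t 25.1 q [ 0.14  0.43  0.36  1.6  -0.17  1.13 -0.83]
travel cm [-0.63 -0.1   0.72] (after twist: [-0.62 -0.1   0.72] ) twist [ 0.15 -0.48  0.02]
[[275.8, 102.1], [276.5, 102.7], [229.9, 102.1], [229.0, 102.7], [276.5, 106.6], [229.1, 106.6], [327.1, 60.7], [178.3, 60.7], [251.5, 126.7], [178.7, 121.3]]
```

```bash
python3 -c "
from h import *
im=np.load('w.npz')['color'][55:150,190:320,::-1]
im=cv2.convertScaleAbs(im,alpha=1.5)
cv2.imwrite('pics/o.png',cv2.resize(im,None,fx=6,fy=6,interpolation=2))"
```

```text
(no output)
```

View pics/o.png

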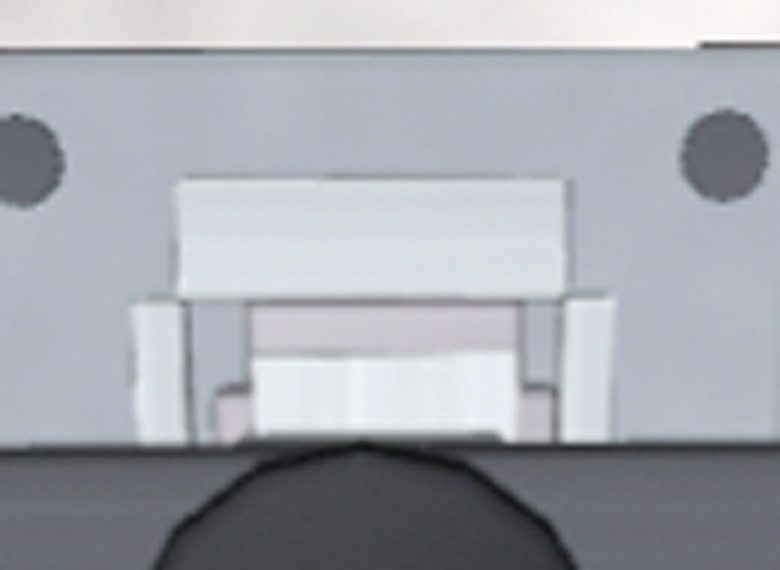

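The nose (crop row 303) abuts the back stop (row 298) with no gap, between the rails, so the carrier is home. The earlier 2 mm disagreement was error in the press pose. The knob centre is laterally as predicted (px 251). Next, move above the knob.

```bash
python3 -m pendant '[{"travel":[0,0,-1],"twist":[0.1,-0.4,0],"jaw":0},{"travel":[0,0,-1.5],"twist":[0,0,0],"jaw":0},{"travel":[0,0,-0.5],"twist":[0,0,0],"jaw":0},{"travel":[1,0,0],"twist":[0,0,0],"jaw":0},{"travel":[1.2,0,0],"twist":[0,0,0],"jaw":0},{"travel":[1.2,0,0],"twist":[0,0,0],"jaw":0},{"travel":[0.6,0,0],"twist":[0,0,0],"jaw":0},{"travel":[0.3,0,0],"twist":[0,0,0],"jaw":0},{"travel":[0,0,0],"twist":[0,0,0],"jaw":0},{"travel":[0,0,0],"twist":[0,0,0],"jaw":0}]'
python3 -c "
from h import *
goal(.6012,-.290,.133,-78.9)"
```

```text
t: 26.15
ee_pos: [0.6006, -0.2906, 0.1534]
tool_rot: [-3.127, -0.305, 0.002]
force: [-0.1, 0.5, -0.4]
opening: -0.0
pos [ 0.6006 -0.2906  0.1534] F [-0.1  0.5 -0.4] op -0.0 t 26.15 q [ 0.12  0.49  0.36  1.45 -0.17  1.23 -0.88]
travel cm [ 0.07 -0.05  2.04] (after twist: [ 0.07 -0.05  2.04] ) twist [-0.02  0.08  0.04]
```

Descend to just above the knob, then touch gently.

```bash
python3 -m pendant '[{"travel":[0.07,-0.05,0.4],"twist":[0,0,0],"jaw":0},{"travel":[0,0,0.5],"twist":[0,0,0],"jaw":0},{"travel":[0,0,0.4],"twist":[0,0,0],"jaw":0},{"travel":[0,0,0.3],"twist":[0,0,0],"jaw":0},{"travel":[0,0,0.15],"twist":[0,0,0],"jaw":0},{"travel":[0,0,0.1],"twist":[0,0,0],"jaw":0},{"travel":[0,0,0.1],"twist":[0,0,0],"jaw":0},{"travel":[0,0,0.1],"twist":[0,0,0],"jaw":0},{"travel":[0,0,0.1],"twist":[0,0,0],"jaw":0},{"travel":[0,0,0.1],"twist":[0,0,0],"jaw":0}]'
python3 -c "
from h import *
goal(.6012,-.290,.12,-78.9)"
```

```text
t: 27.15
ee_pos: [0.6, -0.2907, 0.1294]
tool_rot: [-3.127, -0.302, 0.003]
force: [-2.3, 1.9, 3.6]
opening: 0.0003
pos [ 0.6    -0.2907  0.1294] F [-2.3  1.9  3.6] op 0.0003 t 27.15 q [ 0.13  0.51  0.35  1.48 -0.18  1.19 -0.87]
travel cm [ 0.13 -0.05  0.94] (after twist: [ 0.13 -0.05  0.94] ) twist [-0.02  0.1  -0.05]
```

```bash
python3 -m pendant '[{"travel":[0,0,0.12],"twist":[0,0,0],"jaw":0},{"travel":[0,0,0.14],"twist":[0,0,0],"jaw":0},{"travel":[0,0,0.14],"twist":[0,0,0],"jaw":0},{"travel":[0,0,0.14],"twist":[0,0,0],"jaw":0},{"travel":[0,0,0.14],"twist":[0,0,0],"jaw":0},{"travel":[0,0,0.14],"twist":[0,0,0],"jaw":0},{"travel":[0,0,0.14],"twist":[0,0,0],"jaw":0},{"travel":[0,0,0.14],"twist":[0,0,0],"jaw":0},{"travel":[0,0,0.14],"twist":[0,0,0],"jaw":0},{"travel":[0,0,0.14],"twist":[0,0,0],"jaw":0}]'
python3 -c "
from h import *
goal(.6012,-.290,.12,-78.9)"
```

```text
t: 28.15
ee_pos: [0.6001, -0.2908, 0.1171]
tool_rot: [-3.127, -0.302, 0.001]
force: [-3.0, 2.8, 8.4]
opening: -0.0001
pos [ 0.6001 -0.2908  0.1171] F [-3.   2.8  8.4] op -0.0001 t 28.15 q [ 0.13  0.52  0.35  1.49 -0.19  1.17 -0.87]
travel cm [ 0.13 -0.06 -0.29] (after twist: [ 0.13 -0.06 -0.29] ) twist [-0.03  0.02 -0.05]
```

```bash
python3 -m pendant '[{"travel":[0,0,0.12],"twist":[0,0,0],"jaw":0},{"travel":[0,0,0.12],"twist":[0,0,0],"jaw":0},{"travel":[0,0,0.12],"twist":[0,0,0],"jaw":0},{"travel":[0,0,0.12],"twist":[0,0,0],"jaw":0},{"travel":[0,0,0.12],"twist":[0,0,0],"jaw":0},{"travel":[0,0,0.12],"twist":[0,0,0],"jaw":0},{"travel":[0,0,0.12],"twist":[0,0,0],"jaw":0},{"travel":[0,0,0.12],"twist":[0,0,0],"jaw":0},{"travel":[0,0,0.12],"twist":[0,0,0],"jaw":0},{"travel":[0,0,0.12],"twist":[0,0,0],"jaw":0}]'
python3 -c "
from h import *
goal(.6012,-.290,.12,-78.9)"
```

```text
t: 29.15
ee_pos: [0.6001, -0.291, 0.1162]
tool_rot: [-3.125, -0.301, -0.006]
force: [-7.0, 4.5, 14.6]
opening: -0.0001
pos [ 0.6001 -0.291   0.1162] F [-7.   4.5 14.6] op -0.0001 t 29.15 q [ 0.13  0.51  0.35  1.49 -0.19  1.16 -0.87]
travel cm [ 0.13 -0.07 -0.38] (after twist: [ 0.13 -0.07 -0.38] ) twist [-0.08 -0.24 -0.09]
```

Bottomed at 13.8 mm, 14.6 N against about 8.6 N spring. Two more short rows to make the hold sure, then up.

```bash
python3 -m pendant '[{"travel":[0,0,0.12],"twist":[0,0,0],"jaw":0},{"travel":[0,0,0.12],"twist":[0,0,0],"jaw":0},{"travel":[0,0,-0.3],"twist":[0,0,0],"jaw":0},{"travel":[0,0,-0.4],"twist":[0,0,0],"jaw":0},{"travel":[0,0,-0.5],"twist":[0,0,0],"jaw":0},{"travel":[0,0,-0.6],"twist":[0,0,0],"jaw":0},{"travel":[0,0,-1],"twist":[0,-0.2,0],"jaw":0},{"travel":[0,0,-1.5],"twist":[0,0,0],"jaw":0},{"travel":[-2,0,-1],"twist":[0,0,0],"jaw":0},{"travel":[-3,0,0],"twist":[0,0,0],"jaw":0}]'
python3 -m pendant '[{"travel":[-1,0,0],"twist":[0,0,0],"jaw":0},{"travel":[0,0,0.5],"twist":[0,0,0],"jaw":0},{"travel":[0,0,1],"twist":[0,0,0],"jaw":0},{"travel":[0,0,1],"twist":[0,0,0],"jaw":0},{"travel":[0,0,1],"twist":[0,0,0],"jaw":0},{"travel":[0,0,0.5],"twist":[0,0,0],"jaw":0},{"travel":[0,0,0],"twist":[0,0,0],"jaw":0},{"travel":[0,0,0],"twist":[0,0,0],"jaw":0},{"travel":[0,0,0],"twist":[0,0,0],"jaw":0},{"travel":[0,0,0],"twist":[0,0,0],"jaw":0}]'
python3 -c "
from h import *
goal(.5553,-.3,.1222,-78.9)
f=imaging.grab_frame('wrist')
P=np.array([[.6012+.025*.981,-.29+.025*.193,.045]]); print(proj(f,P))
A=np.load('w.npz')
def prof(im,u): return im[90:125,u-12:u+12].astype(int).sum(2).mean(1).round().astype(int).tolist()
print(prof(A['color'],252)); print(prof(f['color'],252))
cv2.imwrite('pics/p.png',f['color'][:,:,::-1])"
```

```text
t: 30.15
ee_pos: [0.5535, -0.2987, 0.1728]
tool_rot: [-3.125, -0.309, -0.005]
force: [-0.5, -0.2, 0.6]
opening: -0.0
t: 31.15
ee_pos: [0.5444, -0.3006, 0.1303]
tool_rot: [-3.125, -0.309, -0.005]
force: [0.4, 0.3, 0.5]
opening: 0.0003
pos [ 0.5444 -0.3006  0.1303] F [0.4 0.3 0.5] op 0.0003 t 31.15 q [ 0.14  0.41  0.37  1.61 -0.16  1.15 -0.82]
travel cm [1.08 0.16 0.81] (after twist: [1.08 0.15 0.81] ) twist [-0.06 -0.19  0.19]
[[256.04850279  86.70430021]]
[433, 434, 432, 433, 439, 443, 444, 444, 444, 442, 444, 447, 447, 432, 359, 284, 378, 410, 408, 406, 405, 403, 402, 384, 411, 470, 469, 468, 469, 469, 469, 469, 469, 469, 470]
[413, 411, 410, 409, 407, 385, 386, 475, 469, 469, 470, 458, 389, 240, 139, 113, 130, 144, 152, 154, 154, 154, 153, 153, 152, 151, 151, 150, 150, 150, 148, 149, 147, 146, 146]
```

```bash
python3 -c "
from h import *
f=imaging.grab_frame('wrist')
print(f['color'][70:110,240:264].astype(int).sum(2).mean(1).round().astype(int).tolist())
a=np.radians(11.1);c,sn=np.cos(a),np.sin(a)
P=np.array([(.025,0,.048),(.0085,0,.0495),(.019,0,.13)])
w=lambda x,y:np.c_[x+c*P[:,0],y+sn*P[:,0],P[:,2]]
print(proj(f,w(.6012,-.29)).round(1).tolist())
class D(dict):pass
A=np.load('w.npz'); print(proj(A,w(.6012,-.29)).round(1).tolist())
g=imaging.grab_frame('scene')
for n in ['plunger','carrier']:
  for r in nets.outline_of(n,g)[:1]: print(n,r['p'],r['bbox'])
"
```

```text
[424, 429, 433, 435, 433, 432, 438, 444, 445, 444, 444, 443, 444, 447, 448, 438, 370, 229, 353, 406, 413, 412, 410, 409, 407, 387, 391, 475, 469, 469, 469, 459, 393, 246, 140, 115, 129, 144, 151, 155]
[[256.0, 86.8], [255.9, 111.6], [255.8, 102.2]]
[[253.1, 104.3], [253.1, 129.3], [251.9, 129.2]]
plunger 0.63 [260.3, 171.8, 283.8, 221.3]
carrier 0.83 [222.0, 196.2, 271.8, 222.9]
```

```bash
python3 -c "
from station import close_job
print(close_job())"
```

```text
the job is handed in; nothing more can be done
None
```

The job is done and handed in at about t = 31 s. The carrier is home against the back stop, the knob was pressed and sprang back up, and the robot is touching nothing.

**Insertion:** I slid the carrier in nose first and let it settle on the channel floor. Gripped, it stopped at the same place on two pushes, the second at about 8 N. After release, closed fingers pushing at 11 N on the rear of the grip block did not move it any further.

**Press:** The crosshead bottomed at about 13.8 mm. The force there was 14.6 N, against an estimated 8.6 N from the spring. I held it for roughly 0.8 to 1 s, a little longer than the half second asked, because force is only reported at the end of each one-second call. Peak force between readings is not known for the same reason.

**Last checks:**
- **Carrier:** In the wrist picture after the press, the nose still meets the back stop. The stop-to-tag distance was 8.5 px, against 8.2 px before. That second picture was taken from a slightly different height and checked by numbers only, since I had used all 12 views.
- **Knob:** Its edge is at the raised height (row about 102.5, predicted 102.2), and the scene outline is back at its starting height.

**Disagreement:** Partway through, the tail position suggested the carrier was 2 to 3 mm short of home. The view from directly above showed no gap at the stop, and the press sat about 2 mm nearer the robot than I had first fitted.

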